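Draw the bolt inside the guard with the pull hook

TASK

Pick up the pull hook (the wooden-handled rod with the bent end) and reach it under the bar guard of the fixture that has the aluminium housing standing in it; catch that bolt's upright pin and draw the bolt fully towards the fixture's open front. Keep the gripper itself off that fixture, and leave the empty fixture's bolt shut. Then lay the hook flat on the bench.

Things in the scene. Friction and masses are not known exactly. Their poses are not given: they have to be found in the camera images.
- hook: Pull hook (sizes in mm), 0.2 kg, flat on the bench, z up. Wooden handle 130 long (x), 22 wide (y), 30 tall; origin at the centre of its underside, centre of mass about 35 ahead (+x). A 10 dia steel rod leaves its +x end, axis 6 above the underside, runs to x = 195 and turns square to +y for 34: a flat L (outer end x = 200, tip's end y = 39). A like rod with a straight end is not it.
- fixture: Fixed (sizes in mm); grey base plate 220 x 190 x 20, alu flanged housing at its far end (the like empty fixture stands left or right of it). Guard of bars, underside 121 high, on 12 dia posts at x = -75, +85, y = +-89; open at the front (-x, to the robot), 166 wide. Origin on the bench below the shut pin; plate's front edge x = -85.
- knob (a point): On the axis of that bolt's upright pin, 65 mm above the bench; moves with it, axes as the fixture's. Pin 14 dia, 18 dia black ball on top (97 high). Bolt bar and guides reach 42 high along the centre line; else the space from 26 high to the guard is free up to the housing (52 dia, 88 high, from 69 beyond the shut pin; flange 72 dia, up to 38 high).
- bolt (a joint): How far that bolt is drawn, m: 0 shut, 0.050 fully drawn at its stop. Slides along the fixture's -x (to its front), needs about 3 N, stays where left. Starts at 0 to 0.008.
- spare_bolt (a joint): The same for the bolt of the empty fixture, to be left shut. Starts at 0 to 0.006.

How it is judged:
By the outcome, as a careful person would: the job done as asked, in the order asked, and still so for the second after the job is handed in, with the robot touching nothing.
It also fails if it takes over 58 s, if anything falls off the work surface, if the arm or the gripper's body presses on something with over 40 N, if the wrist force passes 120 N, or if a joint passes its speed limit or range.

ROBOT

A 6-joint arm with a two-finger parallel gripper is mounted at the origin on the work surface. World frame = base frame: x ahead of the robot, y to its left, z up, the work surface at z = 0. Lengths are in mm, angles in rad, forces in N, time in s.
With the tool pointing down it reaches from about 350 to 875 mm from the base axis. Payload 4.2 kg.
Tool frame: the origin (TCP) lies where the fingers leave the gripper's body, on its centre line; the fingertips stand 70 mm ahead of it and the grasp point (between the pads) lies 51 mm ahead of it (arm.grasp_offset is the distance from the TCP to the grasp point, in mm); z points along the fingers, y is the line along which they close (so a half turn about z gives the same grasp; the last joint's range is limited). The gripper opens to 87 mm and grips with 3 to 60 N. Pads are 19 mm wide; open, the fingers measure 117 mm over their backs; the gripper's body (75 mm by 190 mm) begins 51 mm behind the grasp point.
Start: joints at [1.379, 0.385, 0.008, 0, -1.194, -0.259], TCP at [272.27, 562.555, 292.25] pointing down, gripper open.
Joint ranges: [-3.14, 3.14], [-1.21, 2.06], [-1.07, 1.41], [-3.16, 2.05], [-2.99, -0.16], [-3.1, 3.1]. Speed limits (rad/s): [2.79, 2.79, 3.14, 3.14, 3.14, 3.14].

INTERFACE

Orientations are given as a rotation vector (axis times angle).
In Python, from plant import arm gives the robot as it stands.
- The arm moves only by the tool jog_arm, never from a script. Its argument "series" is one flat list of numbers, 5 for each row, row after row: the gripper's target within -1 to 1 (shut at 1, half-way at 0, fully open at -1), then the shift along the world's x, y, z in m, then the turn about the world's z in degrees. In form: [gripper, dx, dy, dz, yaw, gripper, dx, dy, dz, yaw, ...]. A call has 1 to 8 rows; each row is the pose to reach, as a shift and turn from the pose commanded when the call began; what a row does not reach only later rows make up. A row lasts 1/10 s, in which the tool goes at most 50 mm and 8.59 degrees, less where a joint would pass 70% of its speed; a pose out of reach is approached as far as the arm can. A call with a gripper value outside its range is refused whole. The fingers move at their own pace and stop on an object; "newtons" is the grip in N (left out, the last holds). Time passes only in rows, so rows that repeat a pose let the fingers close. It gives the time, the measured TCP pose, the force, the opening and the grip force at its end, in the units of the state.
- arm.state(): the state, without advancing time (a new reading comes with each control period).
- arm.camera(name): name is "side" or "top"; returns (picture, depth): 400x640x3 uint8, red, green, blue; 400x640 float32, mm along the optical axis (not along the pixel's ray), 0 where there is no reading.
- arm.get_calibration(name): a dict with "fx", "fy", "cx", "cy" (pixels), "extrinsics" (4x4, takes a point from world to camera coordinates). Camera axes: x right, y down, z forward; pixel columns grow to the right and rows downward; lengths in mm; the calibration is good to about 2 mm. A picture is of the moment at which its call begins. get_calibration takes no time and is no camera call.
- arm.close_job(): hands the job in; it is judged then, once.
Trained networks look in the newest picture that a camera, given by its name, has taken for a name from the list of things; names that differ only in an ending like _2 or _b are one class to them, and where a whole thing is asked for, a point or a joint stands for the part that bears it (a point fixed in the world has none). Each returns a list of dicts, best first, with "score" (0 to 1); they miss things now and then, are a little off and sometimes report something else, mostly with a low value. They report only what shows in the picture. A call takes as long as a camera call.
- arm.find_in(camera, query): "bbox" ([left, top, right, bottom] in pixels, round what is visible of it).
The state is a dict: "t": time; "q": joint angles; "joint_vel": joint speeds; "tau": joint torques, N m; "ee_pos": TCP position; "tool_rot": TCP orientation; "wrist_force": force on the tool from outside, world axes, zero at the start; "torque": the same for the moment, N m; "grip_width": finger opening in mm; "grip_force": force on a finger pad.
Only numpy, scipy, OpenCV 4.12 (cv2) and the standard library are available. Lean on these libraries where they do the work, as an engineer would, in place of code of your own. Each camera call takes 0.05 s, during which the arm holds its last target. There are 200 camera calls.

## Working session

There is one attempt and no reset: what is moved stays moved. The work goes in short steps, Python scripts to look and compute and a tool call to move; the robot and the scene stay as the last step left them, time stands still between calls to the robot, and variables do not carry over. Pictures are saved under pics/ and viewed, at most 10 in all, crops included, and the job is handed in when it is done.

Besides the shell and the picture viewer there is one more tool, called after "Request:" by a JSON object that holds its "name" and its "arguments". jog_arm: Moves the arm, as the interface text tells. Its arguments: {"type":"object","properties":{"series":{"type":"array","items":{"type":"number"}},"newtons":{"type":"number"}},"required":["series"]}

```bash
mkdir -p pics; ls; cat > h.py <<'E'
import numpy as np, cv2
from plant import arm
def snap(n,f):
    p,d=arm.camera(n); cv2.imwrite(f'pics/{f}.png',p[:,:,::-1]); np.save(f'{n}.npy',d); return p,d
def xyz(n,d):
    c=arm.get_calibration(n); v,u=np.mgrid[:400,:640]
    P=np.stack([(u-c['cx'])/c['fx']*d,(v-c['cy'])/c['fy']*d,d,np.ones_like(d)],-1)
    W=P@np.linalg.inv(np.array(c['extrinsics'])).T
    W[d<=0]=np.nan
    return W[...,:3]
E
python3 - <<'E'
from h import *
for n in('top','side'):
    p,d=snap(n,n+'0')
    for q in('hook','fixture','knob','bolt','spare_bolt'):
        print(n,q,[(np.round(r['bbox']).tolist(),round(r['score'],2)) for r in arm.find_in(n,q)][:4])
    c=arm.get_calibration(n);print(np.linalg.inv(np.array(c['extrinsics'])).round(3).tolist())
print(arm.state())
E
```

```text
pics
top hook [([397.0, 219.0, 496.0, 328.0], 0.59)]
top fixture [([190.0, 66.0, 300.0, 178.0], 0.6)]
top knob [([242.0, 108.0, 253.0, 180.0], 0.67)]
top bolt [([392.0, 219.0, 497.0, 329.0], 0.68), ([242.0, 107.0, 258.0, 178.0], 0.52)]
top spare_bolt [([421.0, 108.0, 436.0, 176.0], 0.95)]
[[-0.003, -0.986, 0.168, 404.69], [-0.999, 0.01, 0.041, -19.673], [-0.043, -0.168, -0.985, 869.646], [0.0, 0.0, 0.0, 1.0]]
side hook [([388.0, 196.0, 528.0, 219.0], 0.72)]
side fixture []
side knob [([182.0, 218.0, 248.0, 270.0], 0.89)]
side bolt [([184.0, 215.0, 250.0, 272.0], 0.57)]
side spare_bolt [([305.0, 135.0, 372.0, 174.0], 0.77)]
[[-0.804, -0.319, 0.502, 162.343], [-0.594, 0.462, -0.659, 520.617], [-0.022, -0.828, -0.561, 525.541], [0.0, 0.0, 0.0, 1.0]]
{'t': 0.6, 'q': array([ 1.37859149e+00,  3.84711860e-01,  7.86725983e-03,  3.89691033e-06,
       -1.19399073e+00, -2.58583769e-01]), 'joint_vel': array([-0.00117398, -0.00337434,  0.00041903, -0.0008813 , -0.00015247,
        0.00052896]), 'tau': array([ 4.13393855e-04, -3.90213847e+01,  1.87533295e+01,  4.22258422e+00,
        1.54006085e-02, -2.62911323e-05]), 'ee_pos': array([272.27388031, 562.54422088, 292.23064898]), 'tool_rot': array([ 3.06209202e+00, -7.02105893e-01,  7.72153945e-06]), 'wrist_force': array([ 0.34969151, -0.44692971, -0.29026949]), 'torque': array([-0.0115071 ,  0.01274613, -0.03304244]), 'grip_force': 0.0, 'grip_width': 87.23243914275514}
```

View pics/top0.png

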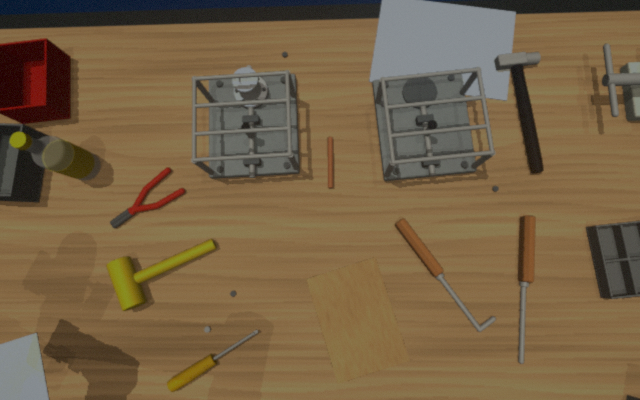

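View pics/side0.png

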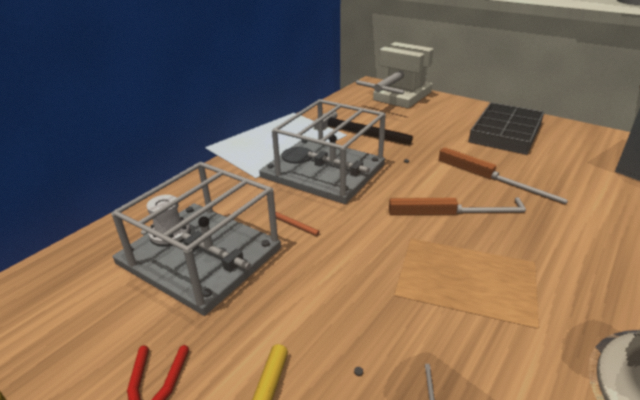

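The housing stands in the left fixture (top picture, about (247,125)). The hook's handle runs from (400,222) to (440,273) and its bent end is at (482,328) to (493,320). The straight rod at (525,290) is the decoy. Next I'll measure.

```bash
python3 - <<'E'
from h import *
d=np.load('top.npy'); W=xyz('top',d); Z=W[...,2]
p=cv2.imread('pics/top0.png')
print('table z',np.nanmedian(Z[200:230,250:390]))
def reg(x0,y0,x1,y1,zl,zh,pr=None):
    m=np.zeros(Z.shape,bool); m[y0:y1,x0:x1]=1; m&=(Z>zl)&(Z<zh); return W[m]
# hook
for nm,b,z in (('handle',(385,210,455,290),(22,40)),('rod',(436,265,505,340),(6,20))):
    P=reg(*b,*z); r=cv2.minAreaRect(P[:,:2].astype(np.float32)); print(nm,len(P),r,np.median(P[:,2]))
    print(cv2.fitLine(P[:,:2].astype(np.float32),cv2.DIST_HUBER,0,.01,.01).ravel())
for nm,x0,x1 in(('L',180,310),('R',365,505)):
    P=reg(x0,55,x1,195,112,145); r=cv2.minAreaRect(P[:,:2].astype(np.float32)); print(nm,'guard',len(P),r,np.median(P[:,2]))
    P=reg(x0,55,x1,195,13,27); r=cv2.minAreaRect(P[:,:2].astype(np.float32)); print(nm,'plate',len(P),r,np.median(P[:,2]))
P=reg(235,110,265,140,75,105);print('ball',len(P),P.round(0).tolist()[:60:4],np.median(P,0))
P=reg(225,60,275,110,75,95);print('housing',len(P),cv2.minAreaRect(P[:,:2].astype(np.float32)))
W2=xyz('side',np.load('side.npy'))
m=np.zeros(Z.shape,bool);m[212:235,192:216]=1;m&=(W2[...,2]>80)&(W2[...,2]<105);print('side ball',m.sum(),np.median(W2[m],0),W2[m].min(0),W2[m].max(0))
P=W2[185:290,110:285].reshape(-1,3);P=P[(P[:,2]>112)&(P[:,2]<145)];print('sideguard',cv2.minAreaRect(P[:,:2].astype(np.float32)))
img=cv2.resize(p[60:190,180:310],None,fx=4,fy=4,interpolation=cv2.INTER_CUBIC);cv2.imwrite('pics/c1.png',img)
E
```

```text
table z 0.98595542701878
handle 764 ((440.9222412109375, -175.7768096923828), (129.7084503173828, 22.841625213623047), 35.310611724853516) 30.608162463658232
[   0.81469506    0.5798896   439.96985    -175.23329   ]
rod 464 ((332.9061279296875, -271.2236022949219), (160.92276000976562, 66.60354614257812), 51.606143951416016) 11.292618047924009
[   0.7772091    0.6292424  332.632     -253.69377  ]
L guard 2398 ((681.7630615234375, 163.41256713867188), (171.1053924560547, 189.99713134765625), 2.649524688720703) 129.01865686092833
L plate 5762 ((686.3215942382812, 194.75205993652344), (245.93515014648438, 253.94171142578125), 3.0685951709747314) 20.986280815430632
R guard 2506 ((676.0204467773438, -198.32632446289062), (171.1720428466797, 191.10899353027344), 4.956284999847412) 129.02921440427963
R plate 6464 ((711.8832397460938, -240.98184204101562), (243.7623748779297, 282.44451904296875), 5.2489166259765625) 21.082573151019574
ball 42 [[678.0, 165.0, 95.0], [676.0, 167.0, 95.0], [676.0, 159.0, 93.0], [673.0, 164.0, 97.0], [674.0, 157.0, 94.0], [671.0, 166.0, 98.0], [671.0, 158.0, 97.0], [669.0, 168.0, 96.0], [669.0, 160.0, 98.0], [672.0, 154.0, 88.0], [668.0, 164.0, 95.0]] [671.6143758  162.19754823  95.53245027]
housing 440 ((771.9971923828125, 166.42840576171875), (51.030303955078125, 51.43806838989258), 66.59661102294922)
side ball 98 [666.66406831 167.10198207  90.11234059] [662.52372009 156.84188616  80.37890477] [678.30947804 173.4066748   95.38634419]
sideguard ((681.0087280273438, 164.32720947265625), (171.02511596679688, 190.5659637451172), 2.7067439556121826)
```

View pics/c1.png

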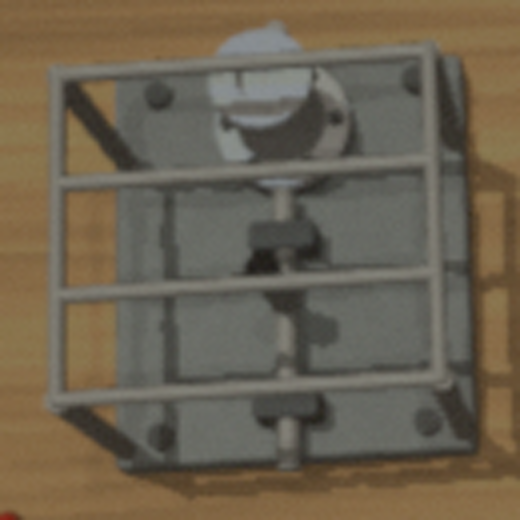

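Request:
{"name": "jog_arm", "arguments": {"series": [-1,0.1,-0.37,0,-60,-1,0.1,-0.37,0,-60,-1,0.1,-0.37,0,-60,-1,0.1,-0.37,0,-60,-1,0.1,-0.37,0,-60,-1,0.1,-0.37,0,-60,-1,0.1,-0.37,0,-60,-1,0.1,-0.37,0,-60], "newtons": 50}}

```text
t: 1.4
ee_pos: [372.1, 189.8, 292.6]
tool_rot: [-2.296, 2.143, 0.0]
wrist_force: [1.1, -0.4, 0.2]
grip_width: 86.9
grip_force: 0.0
```

Request:
{"name": "jog_arm", "arguments": {"series": [-1,0.068,-0.368,-0.06,-58.9,-1,0.068,-0.368,-0.06,-58.9,-1,0.068,-0.368,-0.06,-58.9,-1,0.068,-0.368,-0.06,-58.9,-1,0.068,-0.368,-0.06,-58.9,-1,0.068,-0.368,-0.06,-58.9,-1,0.068,-0.368,-0.06,-58.9,-1,0.068,-0.368,-0.06,-58.9]}}

```text
t: 2.2
ee_pos: [440.3, -178.4, 231.8]
tool_rot: [0.944, -2.996, 0.0]
wrist_force: [-0.5, 0.2, 0.5]
grip_width: 87.0
grip_force: 0.0
```

```bash
python3 -c "
from h import *
s=arm.state();r=s['tool_rot'];print(s['q'].round(2),s['ee_pos'],np.degrees(2*np.arctan2(r[1],r[0])))"
```

```text
[-0.04  0.19 -0.44  0.   -0.95 -0.92] [ 440.27060846 -178.35997692  231.77899976] -145.00837485572123
```

Request:
{"name": "jog_arm", "arguments": {"series": [-1,0,0,-0.05,0,-1,0,0,-0.1,0,-1,0,0,-0.14,0,-1,0,0,-0.158,0,-1,0,0,-0.158,0,1,0,0,-0.158,0,1,0,0,-0.158,0,1,0,0,-0.158,0]}}

```text
t: 3.0
ee_pos: [440.7, -175.4, 75.1]
tool_rot: [-0.951, 2.992, -0.001]
wrist_force: [-0.7, -0.1, 0.1]
grip_width: 70.2
grip_force: 0.0
```

Request:
{"name": "jog_arm", "arguments": {"series": [1,0,0,0,0,1,0,0,0,0,1,0,0,0,0,1,0,0,0,0]}}

```text
t: 3.4
ee_pos: [440.3, -175.5, 74.4]
tool_rot: [-0.952, 2.994, -0.0]
wrist_force: [0.2, -0.1, -0.1]
grip_width: 38.7
grip_force: 0.0
```

Request:
{"name": "jog_arm", "arguments": {"series": [1,0,0,0,0,1,0,0,0,0,1,0,0,0,0,1,0,0,0,0,1,0,0,0,0]}}

```text
t: 3.9
ee_pos: [440.2, -175.4, 74.2]
tool_rot: [0.952, -2.994, -0.0]
wrist_force: [0.6, 1.2, -0.7]
grip_width: 21.3
grip_force: 50.0
```

Request:
{"name": "jog_arm", "arguments": {"series": [1,0,0,0.03,0,1,0,0,0.07,0,1,0,0,0.11,0,1,0,0,0.16,0,1,0,0,0.2,8,1,0,0.02,0.2,16,1,0,0.04,0.2,24,1,0,0.06,0.2,32]}}

```text
t: 4.7
ee_pos: [439.5, -114.8, 274.0]
tool_rot: [-1.746, 2.612, 0.002]
wrist_force: [0.2, 0.3, -2.0]
grip_width: 21.9
grip_force: 50.0
```

Request:
{"name": "jog_arm", "arguments": {"series": [1,-0.01,0.03,0,8,1,-0.02,0.06,0,16,1,-0.03,0.09,0,24,1,-0.04,0.12,0,32,1,-0.05,0.15,0,40,1,-0.06,0.18,0,48,1,-0.061,0.2,0,56,1,-0.061,0.207,0,64]}}

```text
t: 5.5
ee_pos: [378.5, 92.9, 273.9]
tool_rot: [-2.867, 1.284, 0.001]
wrist_force: [0.2, -0.4, -1.8]
grip_width: 21.5
grip_force: 50.0
```

Request:
{"name": "jog_arm", "arguments": {"series": [1,0,0,0,8,1,0,0,0,16,1,0,0,0,24,1,0,0,0,32,1,0,0,0,40,1,0,0,0,47,1,0,0,0,51.4,1,0,0,0,51.4]}}

```text
t: 6.3
ee_pos: [378.7, 91.2, 273.6]
tool_rot: [3.14, 0.072, -0.003]
wrist_force: [0.3, 0.4, -1.6]
grip_width: 21.7
grip_force: 50.0
```

```bash
python3 - <<'E'
from h import *
s=arm.state();r=s['tool_rot'];print(s['q'].round(2),s['ee_pos'],np.degrees(2*np.arctan2(r[1],r[0])),s['grip_width'])
p,d=snap('top','t2'); W=xyz('top',d); Z=W[...,2]
E
```

```text
[ 0.66 -0.01 -0.55 -0.   -1.04  0.96] [378.67027332  91.24282897 273.63099763] 2.6399947117848073 21.686245483255377
```

View pics/t2.png

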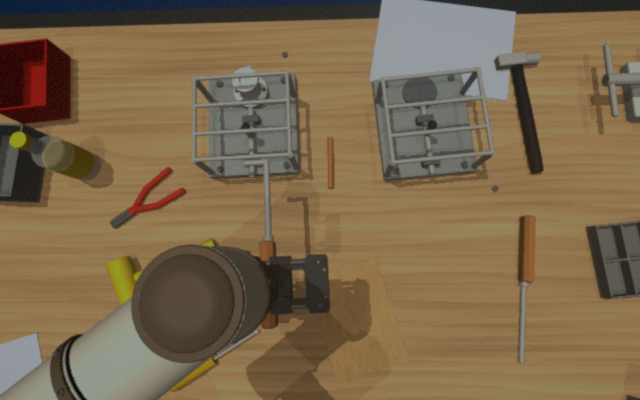

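The hook is held straight, with its rod from (268,240) to (267,165) and its tip pointing left to (245,162). I'll check the rod's position in the grip.

```bash
python3 - <<'E'
from h import *
W=xyz('top',np.load('top.npy')); s=W[150:250,230:290].reshape(-1,3); P=s[(s[:,2]>190)&(s[:,2]<240)]
th=np.radians(2.7);R=np.array([[np.cos(th),np.sin(th)],[-np.sin(th),np.cos(th)]])
tcp=arm.state()['ee_pos']
F=np.c_[(P[:,:2]-tcp[:2])@R.T,P[:,2]-tcp[2]]
print(len(F))
for a in range(60,205,15):
    q=F[(F[:,0]>a)&(F[:,0]<a+15)]
    if len(q): print(a,len(q),np.median(q,0).round(1),q.min(0).round(1),q.max(0).round(1))
E
```

```text
803
60 101 [ 66.8  -2.2 -56.4] [ 60.2 -11.7 -68.3] [ 75.    8.9 -41.3]
75 60 [ 83.   -1.4 -63.8] [ 75.1  -5.8 -67.8] [ 89.5   4.4 -60.9]
90 62 [ 97.1  -1.5 -63.5] [ 90.6  -6.  -67.8] [104.8   3.7 -60.9]
105 58 [113.   -0.6 -63.8] [105.1  -5.3 -67.6] [119.6   3.4 -61.1]
120 54 [127.5  -1.6 -63.8] [120.8  -5.8 -67.1] [134.4   2.9 -60.2]
135 60 [142.6  -1.4 -64. ] [135.5  -5.8 -67.5] [149.3   4.3 -61. ]
150 57 [157.   -1.6 -63.8] [150.2  -5.7 -67.2] [164.9   4.  -60.8]
165 53 [172.   -0.7 -64.4] [165.3  -5.1 -66.3] [179.    3.4 -61.1]
180 147 [190.8  10.  -63.7] [180.1  -5.5 -68.9] [195.   37.2 -61.1]
195 43 [196.9  15.  -64.3] [195.2  -4.  -68.7] [198.8  37.2 -61.5]
```

Request:
{"name": "jog_arm", "arguments": {"series": [1,0,0,-0.04,0,1,0,0,-0.08,0,1,0,0,-0.12,0,1,0,0,-0.141,0,1,0,0,-0.141,0,1,0.02,0.001,-0.141,0,1,0.04,0.002,-0.141,0,1,0.04,0.002,-0.141,0]}}

```text
t: 7.15
ee_pos: [422.8, 95.0, 135.0]
tool_rot: [-3.138, -0.072, -0.008]
wrist_force: [0.0, -0.1, -2.6]
grip_width: 21.3
grip_force: 50.0
```

```bash
python3 - <<'E'
from h import *
s=arm.state();print(s['ee_pos'],s['wrist_force'])
p,d=snap('side','s2')
cv2.imwrite('pics/s2c.png',cv2.resize(p[150:330,80:400,::-1],None,fx=2.5,fy=2.5,interpolation=cv2.INTER_CUBIC))
E
```

```text
[422.77251431  94.96611745 134.99447402] [ 0.0313472  -0.08021539 -2.55978309]
```

View pics/s2c.png

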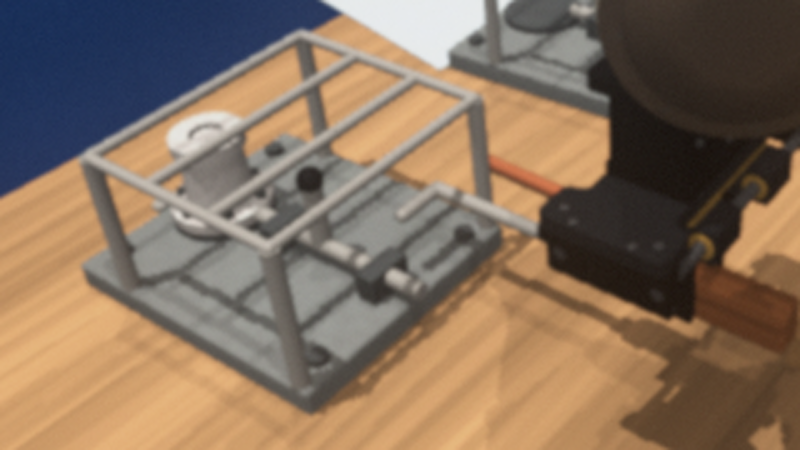

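The bent end is under the guard, between the pin (crop (315,210)) and the right post, so it can go on in.

Request:
{"name": "jog_arm", "arguments": {"series": [1,0.03,0.001,-0.001,0,1,0.06,0.003,-0.001,0,1,0.085,0.004,-0.001,0,1,0.092,0.004,-0.001,0,1,0.092,0.004,-0.001,0,1,0.091,0.014,-0.001,0,1,0.091,0.028,-0.001,0,1,0.09,0.042,-0.001,0]}}

```text
t: 8.0
ee_pos: [508.5, 136.8, 132.6]
tool_rot: [-3.141, -0.074, -0.0]
wrist_force: [0.4, -0.1, -0.8]
grip_width: 21.7
grip_force: 50.0
```

```bash
python3 - <<'E'
from h import *
s=arm.state();print(s['ee_pos'],s['wrist_force'])
p,d=snap('side','s3')
cv2.imwrite('pics/s3c.png',cv2.resize(p[150:330,80:400,::-1],None,fx=2.5,fy=2.5,interpolation=cv2.INTER_CUBIC))
E
```

```text
[508.52737235 136.81280639 132.60091375] [ 0.4346007  -0.10844035 -0.79030995]
```

View pics/s3c.png

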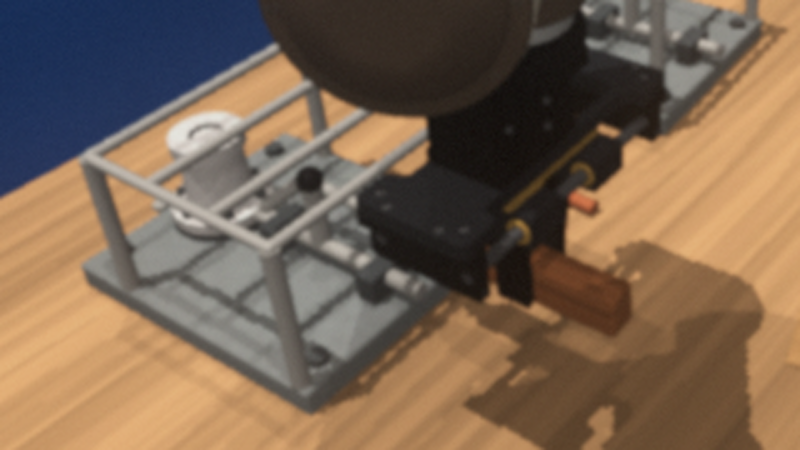

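Request:
{"name": "jog_arm", "arguments": {"series": [1,-0.01,-0.0005,0,0,1,-0.02,-0.001,0,0,1,-0.03,-0.0015,0,0,1,-0.04,-0.002,0,0,1,-0.05,-0.0025,0,0,1,-0.056,-0.003,0,0,1,-0.056,-0.003,0,0,1,-0.056,-0.003,0,0]}}

```text
t: 8.85
ee_pos: [452.4, 132.0, 132.1]
tool_rot: [3.14, 0.072, -0.003]
wrist_force: [-0.1, 0.8, -2.0]
grip_width: 21.7
grip_force: 50.0
```

Request:
{"name": "jog_arm", "arguments": {"series": [1,-0.002,0,0,0,1,-0.004,0,0,0,1,-0.004,0,0,0]}}

```text
t: 9.15
ee_pos: [449.3, 132.4, 132.2]
tool_rot: [3.141, 0.072, -0.0]
wrist_force: [2.8, -0.6, -2.4]
grip_width: 21.5
grip_force: 50.0
```

```bash
cat > ball.py <<'E'
from h import *
th=np.radians(2.7);R=np.array([[np.cos(th),np.sin(th)],[-np.sin(th),np.cos(th)]])
import sys
print(arm.state()['ee_pos'],arm.state()['wrist_force'])
for n in('top','side'):
    p,d=snap(n,sys.argv[1]+n); W=xyz(n,d); F=np.concatenate([(W[...,:2]-[676.5,163.6])@R.T,W[...,2:]],-1)
    m=(abs(F[...,1])<14)&(F[...,0]>-75)&(F[...,0]<25)&(F[...,2]>78)&(F[...,2]<103)&(p.max(-1)<70)
    q=F[m]; print(n,m.sum(), q.size and (np.median(q,0).round(1),q.min(0).round(1),q.max(0).round(1)))
E
python3 ball.py a
```

```text
[449.29924089 132.41857498 132.16775094] [ 2.83366896 -0.58212043 -2.43765194]
top 69 (array([-48.3,  -2.4,  95.3]), array([-54.3,  -8.9,  78.3]), array([-40. ,   6.6, 100.1]))
side 65 (array([-51.9,   3.4,  90.1]), array([-55.4,  -5.6,  81.9]), array([-46.4,   9.9,  94.4]))
```

View pics/atop.png

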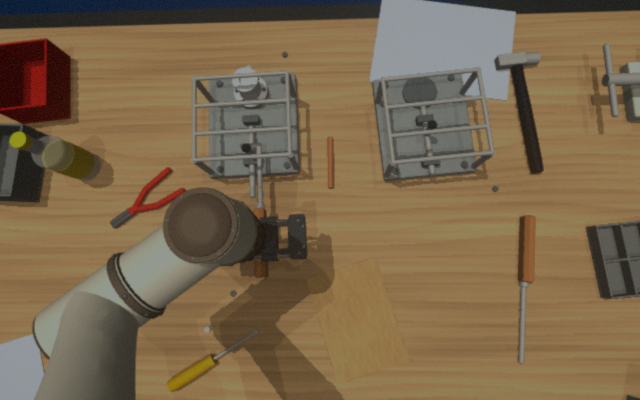

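The ball has moved about 43 mm. I'll creep on until the force shows the stop.

Request:
{"name": "jog_arm", "arguments": {"series": [1,-0.001,0,0,0,1,-0.002,0,0,0,1,-0.003,0,0,0,1,-0.003,0,0,0]}}

```text
t: 9.65
ee_pos: [446.2, 132.5, 132.3]
tool_rot: [3.141, 0.073, 0.0]
wrist_force: [3.1, -1.5, -3.2]
grip_width: 21.9
grip_force: 50.0
```

Request:
{"name": "jog_arm", "arguments": {"series": [1,-0.001,0,0,0,1,-0.002,0,0,0,1,-0.002,0,0,0]}}

```text
t: 9.95
ee_pos: [445.6, 133.2, 132.7]
tool_rot: [-3.139, -0.073, -0.005]
wrist_force: [7.9, -1.1, -4.1]
grip_width: 21.6
grip_force: 50.1
```

Request:
{"name": "jog_arm", "arguments": {"series": [1,-0.001,0,0,0,1,-0.002,0,0,0,1,-0.002,0,0,0]}}

```text
t: 10.25
ee_pos: [445.1, 133.9, 133.2]
tool_rot: [-3.137, -0.073, -0.011]
wrist_force: [10.0, -1.2, -4.7]
grip_width: 21.6
grip_force: 50.1
```

```bash
python3 ball.py b
```

```text
[445.08385898 133.92833589 133.18523195] [10.0299828  -1.24949424 -4.70985727]
top 65 (array([-51.6,  -2.2,  95. ]), array([-57.8,  -8.8,  79.7]), array([-43. ,   7. , 100.4]))
side 79 (array([-54.1,   3.6,  90. ]), array([-58.4,  -5.6,  82.3]), array([-45.9,   9.1,  95.8]))
```

The bolt is at its stop: the force rose from 3 N to 10 N while the tool stayed put. Next I'll back off and withdraw.

Request:
{"name": "jog_arm", "arguments": {"series": [1,0.01,0,0,0,1,0.022,0.001,0,0,1,0.032,0.001,0,0,1,0.032,0.001,0,0,1,0.032,-0.013,0,0,1,0.033,-0.027,0,0,1,0.034,-0.041,0,0,1,0.034,-0.041,0,0]}}

```text
t: 11.15
ee_pos: [475.5, 89.3, 132.1]
tool_rot: [3.14, 0.069, -0.002]
wrist_force: [-0.3, 0.2, -2.2]
grip_width: 21.6
grip_force: 50.0
```

```bash
python3 ball.py c; python3 - <<'E'
from h import *
th=np.radians(2.7);R=np.array([[np.cos(th),np.sin(th)],[-np.sin(th),np.cos(th)]])
W=xyz('top',np.load('top.npy'));F=np.concatenate([(W[...,:2]-[676.5,163.6])@R.T,W[...,2:]],-1)
q=F[(F[...,2]>52)&(F[...,2]<78)&(abs(F[...,1])<80)&(F[...,0]>-120)&(F[...,0]<50)]
for a in range(-120,50,20):
    k=q[(q[:,0]>a)&(q[:,0]<a+20)]
    if len(k):print(a,len(k),np.median(k,0).round(1),k.min(0).round(1),k.max(0).round(1))
E
```

```text
[475.54649129  89.31019585 132.13567917] [-0.26401964  0.24094711 -2.18443362]
top 66 (array([-51.6,  -2.1,  95. ]), array([-58.1,  -8.9,  78.2]), array([-42.9,   7. ,  99.5]))
side 76 (array([-54.4,   4.3,  90.2]), array([-58.5,  -7.2,  81.9]), array([-48.7,   9.9,  94.3]))
-120 54 [-110.5  -66.    68.3] [-119.9  -70.9   62.7] [-100.2  -61.1   71.4]
-100 48 [-89.6 -66.3  68.3] [-99.9 -70.5  65.3] [-80.  -62.1  71.7]
-80 41 [-71.7 -67.1  67.9] [-80.  -71.   64.3] [-63.2 -62.7  71.2]
-60 41 [-47.7 -65.8  68.2] [-56.  -71.3  56.7] [-40.4   2.1  77.7]
-40 47 [-30.  -66.6  67.9] [-39.6 -70.8  63.2] [-20.  -61.7  71.1]
-20 90 [-12.7 -53.   67.6] [-20.  -71.1  61.6] [ -8.1 -28.6  70.7]
```

Request:
{"name": "jog_arm", "arguments": {"series": [1,-0.025,-0.001,0,0,1,-0.05,-0.0025,0,0,1,-0.075,-0.0035,0,0,1,-0.095,-0.0045,0,0,1,-0.097,-0.0045,0,0,1,-0.097,-0.0045,0.03,0,1,-0.097,-0.0045,0.07,0,1,-0.097,-0.0045,0.11,0]}}

```text
t: 12.05
ee_pos: [379.7, 87.3, 243.9]
tool_rot: [3.141, 0.074, 0.001]
wrist_force: [0.6, -0.0, -2.3]
grip_width: 21.2
grip_force: 50.0
```

Request:
{"name": "jog_arm", "arguments": {"series": [1,0,0,0.03,-8,1,0,0,0.03,-16,1,0,0,0.03,-24,1,0,0,0.03,-32,1,0,0,0.03,-40,1,0,0,0.03,-48,1,0,-0.01,0.03,-56,1,0,-0.03,0.03,-64]}}

```text
t: 12.85
ee_pos: [380.2, 57.7, 272.7]
tool_rot: [-2.698, 1.606, -0.001]
wrist_force: [0.2, -0.2, -2.1]
grip_width: 21.7
grip_force: 50.0
```

Request:
{"name": "jog_arm", "arguments": {"series": [1,0.01,-0.03,0,-8,1,0.02,-0.06,0,-16,1,0.03,-0.09,0,-24,1,0.04,-0.12,0,-32,1,0.05,-0.15,0,-40,1,0.06,-0.18,0,-48,1,0.062,-0.21,0,-56,1,0.062,-0.23,0,-64]}}

```text
t: 13.65
ee_pos: [442.4, -174.8, 272.3]
tool_rot: [-1.433, 2.795, -0.001]
wrist_force: [-1.4, 0.2, -1.1]
grip_width: 21.6
grip_force: 50.0
```

Request:
{"name": "jog_arm", "arguments": {"series": [1,0,0,0,-8,1,0,0,0,-16,1,0,0,0,-19.4,1,0,0,0,-19.4]}}

```text
t: 14.05
ee_pos: [442.0, -173.2, 272.4]
tool_rot: [-0.952, 2.993, -0.001]
wrist_force: [0.8, -0.6, -1.9]
grip_width: 21.5
grip_force: 50.0
```

```bash
python3 - <<'E'
from h import *
s=arm.state();r=s['tool_rot'];t=s['ee_pos'];print(t,np.degrees(2*np.arctan2(r[1],r[0])),s['wrist_force'])
p,d=snap('top','t9')
E
```

```text
[ 441.95174767 -173.21507957  272.37837321] 215.27478716732784 [ 0.77032883 -0.56640836 -1.86233792]
```

View pics/t9.png

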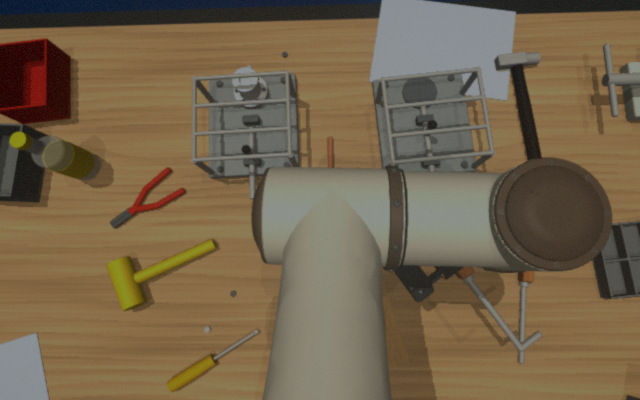

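The bolt is drawn (pin at (246,150)) and the spare one is unchanged. The hook is back above its old free place, so I'll lower it.

Request:
{"name": "jog_arm", "arguments": {"series": [1,0,0,-0.05,0,1,0,0,-0.1,0,1,0,0,-0.15,0,1,0,0,-0.18,0,1,0,0,-0.19,0,1,0,0,-0.195,0,1,0,0,-0.197,0,1,0,0,-0.197,0]}}

```text
t: 14.9
ee_pos: [442.5, -173.0, 76.6]
tool_rot: [-0.952, 2.991, -0.002]
wrist_force: [0.7, -0.1, -1.4]
grip_width: 21.8
grip_force: 50.0
```

Request:
{"name": "jog_arm", "arguments": {"series": [1,0,0,-0.0005,0,1,0,0,-0.0005,0]}}

```text
t: 15.1
ee_pos: [441.9, -173.0, 75.8]
tool_rot: [-0.951, 2.992, -0.001]
wrist_force: [-0.5, 0.1, -3.1]
grip_width: 21.5
grip_force: 50.0
```

Request:
{"name": "jog_arm", "arguments": {"series": [1,0,0,-0.001,0,1,0,0,-0.0015,0,1,0,0,-0.0015,0]}}

```text
t: 15.4
ee_pos: [441.9, -172.9, 74.2]
tool_rot: [-0.953, 2.993, -0.001]
wrist_force: [-0.7, 2.0, 4.1]
grip_width: 21.7
grip_force: 50.0
```

Request:
{"name": "jog_arm", "arguments": {"series": [-1,0,0,0,0,-1,0,0,0,0,-1,0,0,0,0,-1,0,0,0,0,-1,0,0,0,0,-1,0,0,0,0,-1,0,0,0,0,-1,0,0,0,0]}}

```text
t: 16.2
ee_pos: [441.3, -173.0, 73.2]
tool_rot: [0.952, -2.994, -0.0]
wrist_force: [-0.7, 0.0, -0.1]
grip_width: 77.6
grip_force: 0.0
```

Request:
{"name": "jog_arm", "arguments": {"series": [-1,0,0,0.02,0,-1,0,0,0.05,0,-1,0,0,0.1,0,-1,0,0,0.15,0,-1,0,0,0.2,0,-1,0,0.05,0.2,0,-1,0,0.1,0.2,0,-1,0,0.15,0.2,0]}}

```text
t: 17.0
ee_pos: [440.8, -21.8, 273.9]
tool_rot: [-0.948, 2.993, 0.0]
wrist_force: [0.5, 0.8, 0.3]
grip_width: 87.0
grip_force: 0.0
```

Request:
{"name": "jog_arm", "arguments": {"series": [-1,-0.02,0.05,0.03,0,-1,-0.04,0.1,0.03,0,-1,-0.05,0.15,0.03,0,-1,-0.06,0.2,0.03,0,-1,-0.07,0.25,0.03,0,-1,-0.07,0.3,0.03,0,-1,-0.07,0.3,0.03,0,-1,-0.07,0.3,0.03,0]}}

```text
t: 17.8
ee_pos: [370.9, 279.0, 302.8]
tool_rot: [0.956, -2.992, 0.001]
wrist_force: [0.7, -0.6, 0.2]
grip_width: 86.8
grip_force: 0.0
```

```bash
python3 ball.py d; python3 - <<'E'
from h import *
W=xyz('top',np.load('top.npy'));Z=W[...,2]
for nm,b,z in (('handle',(385,210,455,290),(22,60)),('rod',(436,265,505,340),(6,60))):
    m=np.zeros(Z.shape,bool); m[b[1]:b[3],b[0]:b[2]]=1; m&=(Z>z[0])&(Z<z[1]); P=W[m]
    print(nm,len(P),cv2.minAreaRect(P[:,:2].astype(np.float32)),np.percentile(P[:,2],[5,50,95]))
E
```

```text
[370.90305528 279.03709739 302.75504043] [ 0.6647447  -0.56688154  0.24411217]
top 65 (array([-51.5,  -2.1,  94.8]), array([-57.6,  -8.7,  79.3]), array([-42.5,   6.8,  98.9]))
side 74 (array([-54.2,   4.1,  90. ]), array([-59.1,  -6.4,  80.1]), array([-49. ,  10.6,  94.7]))
handle 766 ((442.663330078125, -173.3154296875), (129.5952911376953, 22.59719467163086), 35.17216110229492) [26.85573215 30.64592435 33.24763059]
rod 511 ((346.6597900390625, -267.07171630859375), (139.25477600097656, 103.45906066894531), 12.395350456237793) [ 7.85586418 11.63974651 30.55805593]
```

View pics/dtop.png

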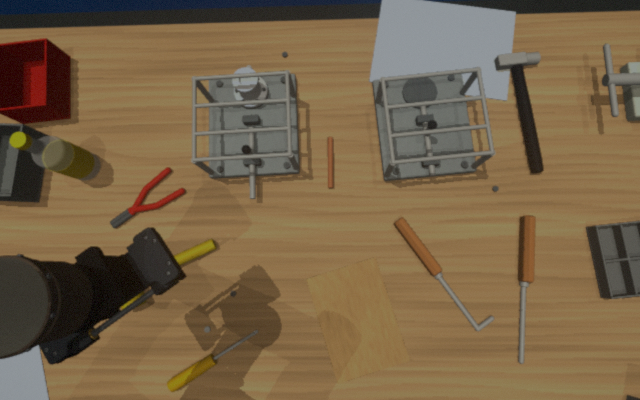

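The hook lies flat at (400,222) to (490,322), with its handle top at 30 mm. The left bolt is drawn, with its pin at (246,150), the spare bolt is unchanged, and the arm is clear.

```bash
python3 -c "
from plant import arm
print(arm.close_job())"
```

```text
the job is handed in; nothing more can be done
None
```

The job is handed in: the bolt under the housing is drawn to its stop, the empty fixture's bolt was not touched, and the hook lies flat on the bench where it was picked up, all in about 18 s of the 58 s allowed.

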